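Uncover the slide-staining dish

TASK

Take the lid off the rectangular staining dish and set it down in the steel tray, handle up and lying flat on the tray's floor; set it down, do not let it drop. Leave the dish standing where it is, and leave the lid of the round jar on.

Things in the scene. Friction and masses are not known exactly. Their poses are not given: they have to be found in the camera images.
- dish_lid: Loose white lid of the rectangular dish, 90 g. Plate 114 x 84 mm (x by y), 5 mm thick; under it a 98 x 68 x 6 mm plug, 2 mm play in the dish. Handle: solid fin in the middle, 60 long (x), 12 thick (y), 30 high. Origin: centre of the plug's underside, z up; plate top at z = 11 mm, fin top at 41. Starts fitted, origin 64 mm above the dish's; only its weight holds it.
- dish: Rectangular white plastic staining dish, open on top, 110 x 80 mm (x by y), 70 mm high, 4 mm walls, about 500 g with a row of glass slides inside; stands loose on the bench. Origin: centre of its underside, z up.
- tray: Shallow empty steel tray, fixed to the bench, 230 x 180 mm outside (its x by y), walls 3 mm thick and 20 mm high. Its inner floor lies 3 mm above the bench. Origin: centre of its underside, z up. The lid fits inside at any yaw when centred.
- jar_lid: Bystander: white lid on the round white jar (84 mm across, 80 high). Round plate 88 mm across with the same fin handle (60 x 12 x 30 mm, along x). Origin: centre of its plug's underside, 74 mm above the bench; plate top at z = 11 mm, fin top at 41. Stays on. A tube rack, small bottle and blue case stand farther off.
Mind the look-alikes: they are no part of the job. What is shaped like the dish_lid but red or turquoise is not meant.

How it is judged:
By the outcome, as a careful person would: the job done as asked, in the order asked, and still so for the second after the job is handed in, with the robot touching nothing.
It also fails if it takes over 42 s, if anything falls off the work surface, if the arm or the gripper's body presses on something with over 40 N, if the wrist force passes 120 N, or if a joint passes its speed limit or range.

ROBOT

A 6-joint arm with a two-finger parallel gripper is mounted at the origin on the work surface. World frame = base frame: x ahead of the robot, y to its left, z up, the work surface at z = 0. Lengths are in m, angles in degrees, forces in N, time in s.
With the tool pointing down it reaches from about 0.3 to 0.75 m from the base axis. Payload 8.5 kg.
Tool frame: the origin (TCP) lies on the centre line of the jaws, within the pads' length; the fingertips stand 17 mm ahead of it and the grasp point (between the pads) lies 2 mm behind it; z points along the fingers, y is the direction in which the jaws open and shut (so a half turn about z gives the same grasp; the last joint's range is limited). The gripper opens to 85 mm and grips with 20 to 120 N. Pads are 22 mm wide; open, the fingers measure 114 mm over their backs; the gripper's body (76 mm by 85 mm) begins 54 mm behind the grasp point. The pads swing forward as they close: fully open they stand 13 mm farther back than shut.
Start: joints at [58.768, 21.807, 74.336, -0, 83.858, -12.336], TCP at [0.178, 0.52, 0.248] pointing down, gripper open.
Joint ranges: [-178.18, 178.18], [-50.72, 133.34], [12.68, 142.11], [-81.47, 261.47], [9.98, 163.14], [-165.26, 165.26]. Speed limits (degrees/s): [136.94, 136.94, 180, 180, 180, 180].

INTERFACE

Orientations are given as a 3x3 rotation matrix whose columns are the frame's x, y, z axes.
In Python, from rig import env, imaging, close_job gives the robot as it stands.
- The arm moves only by the tool step_arm, never from a script. Its argument "steps" is one flat list of numbers, 7 for each row, row after row: the opening, from 0 (shut) to 1 (fully open), then the shift along the tool's x, y, z as a fraction of full scale, then the turn, a rotation vector about the tool's x, y, z as a fraction of full scale. A call has 1 to 10 rows; each row is the pose to reach, as a shift and turn from the pose commanded when the call began, along the tool's axes at that moment; what a row does not reach only later rows make up. Full scale, the value 1, is 0.3 m for a shift and 45 degrees for a turn. A row lasts 1/10 s, in which the tool goes at most 50 mm and 8.59 degrees, less where a joint would pass 70% of its speed; a pose out of reach is approached as far as the arm can. A call with a number of a shift or a turn outside -1 to 1 is refused whole. A call with a gripper value outside its range is refused whole. The fingers move at their own pace and stop on an object; "grip_force" is the grip in N (left out, the last holds). Time passes only in rows, so rows that repeat a pose let the fingers close. It gives the time, the measured TCP pose, the force and the opening at its end, in the units of the state.
- env.observe(): the state, without advancing time (a new reading comes with each control period).
- imaging.get_image(name): name is "scene" or "top" or "wrist"; returns (picture, depth): 384x512x3 uint8, blue, green, red; 384x512 float32, m along the optical axis (not along the pixel's ray), 0 where there is no reading.
- imaging.get_calibration(name): a dict with "camera_matrix" (3x3 intrinsics, pixels), "world_from_camera" (4x4, takes a point from camera to world coordinates). Camera axes: x right, y down, z forward; pixel columns grow to the right and rows downward; lengths in m; the calibration is good to about 2 mm. A picture is of the moment at which its call begins: read the wrist's pose just before it. get_calibration takes no time and is no camera call; for the wrist camera it gives the pose at the moment of the call.
- close_job(): hands the job in, once; it reports no verdict.
Trained networks look in the newest picture that a camera, given by its name, has taken for a name from the list of things; names that differ only in an ending like _2 or _b are one class to them, and where a whole thing is asked for, a point or a joint stands for the part that bears it (a point fixed in the world has none). Each returns a list of dicts, best first, with "score" (0 to 1); they miss things now and then, are a little off and sometimes report something else, mostly with a low value. They report only what shows in the picture. A call takes as long as a camera call. They do not tell look-alikes from the thing itself.
- imaging.spot_in(camera, target): "pixel" ([column, row] in pixels, amid what is visible of it).
- imaging.regions_of(camera, target): "mask" (384x512 bool, what is visible of it) and "pixel" ([column, row] in pixels, amid what is visible of it).
- imaging.pinpoint(camera, target): "pixel" ([column, row] in pixels: a listed point, or the origin of a listed thing).
The state is a dict: "time_s": time; "q": joint angles; "qvel": joint speeds; "joint_efforts": joint torques, N m; "position": TCP position; "tool_rot": TCP orientation; "ft_force": force on the tool from outside, world axes, zero at the start; "wrist_torque": the same for the moment, N m; "grip_width": finger opening in m.
Only numpy, scipy, OpenCV 4.12 (cv2) and the standard library are available. Lean on these libraries where they do the work, as an engineer would, in place of code of your own. Each camera call takes 0.05 s, during which the arm holds its last target.

## Working session

There is one attempt and no reset: what is moved stays moved. The work goes in short steps, Python scripts to look and compute and a tool call to move; the robot and the scene stay as the last step left them, time stands still between calls to the robot, and variables do not carry over. Pictures are saved under pics/ and viewed, and the job is handed in when it is done.

Besides the shell and the picture viewer there is one more tool, called after "Call:" by a JSON object that holds its "op" and its "data", one argument or row to a line. step_arm: Moves the arm, as the interface text tells. Shift numbers are shares of 0.3 m and turn numbers shares of 45 degrees, none past 1 either way. Its arguments: {"type":"object","properties":{"steps":{"type":"array","items":{"type":"number"}},"grip_force":{"type":"number"}},"required":["steps"]}

```bash
ls; mkdir -p pics; python3 - <<'E'
from rig import env, imaging
import cv2, numpy as np
s=env.observe(); print(s['time_s'],s['position'],s['tool_rot'],s['grip_width'])
for n in ['scene','top']:
    p,d=imaging.get_image(n); cv2.imwrite(f'pics/{n}1.png',p); np.save(f'pics/{n}1.npy',d)
    c=imaging.get_calibration(n); print(n,c)
    for t in ['dish_lid','dish','tray','jar_lid']:
        print(t,[(np.round(r['pixel'],1),round(r['score'],2)) for r in imaging.spot_in(n,t)])
print(env.observe()['time_s'])
E
```

```text
pics
0.0 [0.17796476 0.52010413 0.24770509] [[-9.46104396e-01  3.23860818e-01 -8.01190107e-04]
 [ 3.23861636e-01  9.46103554e-01 -1.30602276e-03]
 [ 3.35039208e-04 -1.49510861e-03 -9.99998826e-01]] 0.08499447833508558
scene {'camera_matrix': array([[357.95911745,   0.        , 248.51383247],
       [  0.        , 357.95911745, 187.65062325],
       [  0.        ,   0.        ,   1.        ]]), 'world_from_camera': array([[ 0.10567433,  0.7216892 , -0.68410353,  1.22297005],
       [ 0.99436624, -0.08242596,  0.06664643,  0.03036265],
       [-0.00828988, -0.68729227, -0.72633368,  0.86082451],
       [ 0.        ,  0.        ,  0.        ,  1.        ]])}
dish_lid [(array([371.5, 213. ]), 0.93), (array([322. , 196.3]), 0.72), (array([302.9, 169.9]), 0.59), (array([358.6, 176.1]), 0.59)]
dish [(array([314.8, 214. ]), 0.81)]
tray [(array([117.8, 227.7]), 0.74)]
jar_lid [(array([221.6, 206.2]), 0.96)]
top {'camera_matrix': array([[484.07579502,   0.        , 261.17493731],
       [  0.        , 484.07579502, 193.6272318 ],
       [  0.        ,   0.        ,   1.        ]]), 'world_from_camera': array([[-0.10441751, -0.97121552,  0.2140967 ,  0.17160221],
       [-0.99452765,  0.10271034, -0.0191139 ,  0.09225849],
       [-0.00342623, -0.21492091, -0.97662545,  1.3626291 ],
       [ 0.        ,  0.        ,  0.        ,  1.        ]])}
dish_lid [(array([117. , 175.8]), 0.84), (array([176.9, 235.5]), 0.66), (array([118.3, 235.2]), 0.61)]
dish [(array([187.5, 185.3]), 0.45)]
tray [(array([380., 161.]), 0.7)]
jar_lid [(array([278.5, 152.9]), 0.75)]
0.5
```

View pics/scene1.png

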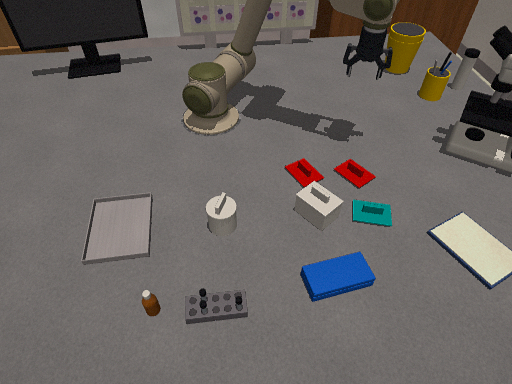

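View pics/top1.png

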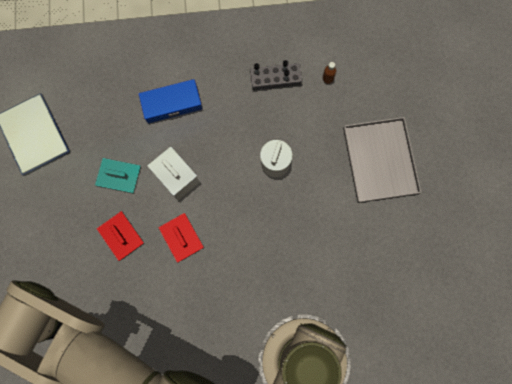

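The white dish with its lid is at (319,205) in the scene view and (173,172) in the top view. The tray is at (120,228) and (381,160), and the round jar at (222,214) and (277,157). The red and turquoise lids are look-alikes. Next I'll measure from both depth views.

```bash
cat > h.py <<'E'
import numpy as np, cv2
from rig import env, imaging
def cloud(d,c):
    K=c['camera_matrix'];T=c['world_from_camera'];v,u=np.mgrid[:384,:512]
    P=np.stack([(u-K[0,2])/K[0,0]*d,(v-K[1,2])/K[1,1]*d,d],-1)
    return P@T[:3,:3].T+T[:3,3]
def rect(P):
    (c,sz,a)=cv2.minAreaRect((P[:,:2]*1000).astype(np.float32)); return np.round(c,1),np.round(sz,1),round(a,1)
E
python3 - <<'E'
from h import *
for n,b in [('scene',(293,345,180,230)),('top',(145,202,145,202))]:
    d=np.load(f'pics/{n}1.npy');C=imaging.get_calibration(n);W=cloud(d,C)
    u0,u1,v0,v1=b
    im=cv2.imread(f'pics/{n}1.png')
    P=W[v0:v1,u0:u1].reshape(-1,3);dd=d[v0:v1,u0:u1].ravel();col=im[v0:v1,u0:u1].reshape(-1,3).astype(int)
    ok=(dd>0)
    P=P[ok]; print(n,np.histogram(P[:,2],bins=np.arange(-.01,.13,.005)))
    for lo,hi in [(.065,.085),(.095,.115)]:
        m=(P[:,2]>lo)&(P[:,2]<hi); print(lo,m.sum(),np.median(P[m],0).round(4),rect(P[m]))
    # tray
    u0,u1,v0,v1={'scene':(75,165,185,270),'top':(335,425,110,210)}[n]
    P=W[v0:v1,u0:u1].reshape(-1,3);m=(P[:,2]>.011)&(P[:,2]<.03);print('tray rim',m.sum(),rect(P[m]),np.percentile(P[m,2],[50,90,98]))
    # jar
    u0,u1,v0,v1={'scene':(200,242,185,240),'top':(255,298,135,180)}[n]
    P=W[v0:v1,u0:u1].reshape(-1,3);m=(P[:,2]>.04);print('jar',rect(P[m]),P[m].max(0))
E
```

```text
scene (array([  3, 550, 497,  72,  91,  55,  41,  54,  44,  49,  48,  47,  56,
        49,  49,  30, 354, 335,  24,  20,  23,  23,  59,  20,   0,   0,
         0,   0]), array([-0.01 , -0.005,  0.   ,  0.005,  0.01 ,  0.015,  0.02 ,  0.025,
        0.03 ,  0.035,  0.04 ,  0.045,  0.05 ,  0.055,  0.06 ,  0.065,
        0.07 ,  0.075,  0.08 ,  0.085,  0.09 ,  0.095,  0.1  ,  0.105,
        0.11 ,  0.115,  0.12 ,  0.125,  0.13 ]))
0.065 743 [0.5562 0.2997 0.0749] (array([544. , 304.3]), array([116. ,  88.9]), 34.6)
0.095 102 [0.5473 0.3039 0.1034] (array([545. , 304.1]), array([59.9, 14.6]), 33.8)
tray rim 584 (array([ 532. , -290.7]), array([235.7, 181.2]), 2.6) [0.01788353 0.02102485 0.02244843]
jar (array([867.4,  10.9]), array([ 85.5, 710.3]), 89.0) [1.22297005 0.05887361 0.86082451]
top (array([ 50, 701, 981, 135,   7,  15,  15,  14,  14,  14,  11,  16,  16,
        13,  10,  30, 429, 621,  38,   4,   2,   7,  38,  54,   4,   0,
         0,   0]), array([-0.01 , -0.005,  0.   ,  0.005,  0.01 ,  0.015,  0.02 ,  0.025,
        0.03 ,  0.035,  0.04 ,  0.045,  0.05 ,  0.055,  0.06 ,  0.065,
        0.07 ,  0.075,  0.08 ,  0.085,  0.09 ,  0.095,  0.1  ,  0.105,
        0.11 ,  0.115,  0.12 ,  0.125,  0.13 ]))
0.065 1118 [0.5428 0.3034 0.0756] (array([545.9, 304.9]), array([117.2,  84.2]), 35.7)
0.095 103 [0.5428 0.304  0.1054] (array([544.2, 303.9]), array([59.9, 12. ]), 35.4)
tray rim 545 (array([ 534.7, -315.4]), array([232.5, 231.4]), 2.2) [0.01902416 0.02369604 0.02560468]
jar (array([383.7,  32. ]), array([ 85.3, 434.5]), 84.0) [0.60036165 0.09225849 1.3626291 ]
```

```bash
cat >> h.py <<'E'
from scipy.spatial.transform import Rotation as R
def rel(p,yaw):  # yaw = angle of tool x in world, pointing down
    s=env.observe();M=np.array(s['tool_rot']);y=np.radians(yaw)
    T=np.array([[np.cos(y),np.sin(y),0],[np.sin(y),-np.cos(y),0],[0,0,-1]])
    sh=M.T@(np.array(p)-s['position'])/.3; r=R.from_matrix(M.T@T).as_rotvec(degrees=True)/45
    print('shift',sh.round(4),'turn',r.round(4),'t',s['time_s'])
E
python3 - <<'E'
from h import *
rel([.545,.304,.25],215)
for n in ['scene','top']:
    d=np.load(f'pics/{n}1.npy');C=imaging.get_calibration(n);W=cloud(d,C)
    u0,u1,v0,v1={'scene':(75,165,185,270),'top':(335,425,110,210)}[n]
    m=np.zeros((384,512),np.uint8);m[v0:v1,u0:u1]=((W[...,2]>.012)&(W[...,2]<.03))[v0:v1,u0:u1]
    k,l,st,ce=cv2.connectedComponentsWithStats(m,connectivity=8)
    i=1+np.argmax(st[1:,4]);print(st[i],rect(W[l==i]))
    for t in ['tray']:
        q=imaging.get_image(n);
        for r in imaging.regions_of(n,t): 
            P=W[r['mask']];print(r['score'],rect(P[(P[:,2]<.03)]),np.median(P,0))
E
```

```text
shift [-1.3906 -0.2862 -0.0057] turn [-1.0000e-04 -1.0000e-04 -1.1977e+00] t 0.5
[ 81 192  71  70 534] (array([ 532. , -290.7]), array([235.7, 181.2]), 2.6)
0.58 (array([ 520.9, -295.6]), array([259.6, 194.1]), 2.4) [ 0.54099184 -0.2931944   0.00340434]
[344 117  78  85 497] (array([ 534.1, -291.2]), array([231.9, 183.9]), 2.5)
0.63 (array([ 537.5, -293.3]), array([242.4, 198.3]), 1.5) [ 0.53391564 -0.29407949  0.00406161]
```

Call:
{"op": "step_arm", "data": {
  "steps": [1, -0.1, -0.02, 0, 0, 0, -0.1, 1, -0.23, -0.05, 0, 0, 0, -0.22, 1, -0.36, -0.08, 0, 0, 0, -0.34, 1, -0.49, -0.1, 0, 0, 0, -0.46, 1, -0.62, -0.13, 0, 0, 0, -0.58, 1, -0.72, -0.15, 0, 0, 0, -0.68, 1, -0.8, -0.17, 0, 0, 0, -0.76, 1, -0.88, -0.19, 0, 0, 0, -0.8, 1, -0.9, -0.2, 0, 0, 0, -0.8, 1, -0.9, -0.2, 0, 0, 0, -0.8]
}}

```text
time_s: 1.7
position: [0.4144, 0.3757, 0.2482]
tool_rot: [[-0.956, -0.292, -0.0], [-0.292, 0.956, -0.0], [0.0, 0.0, -1.0]]
ft_force: [-0.7, -0.3, -0.3]
grip_width: 0.0859
```

```bash
python3 - <<'E'
from h import *
rel([.545,.304,.25],215)
E
```

```text
shift [-0.3465 -0.3557 -0.0062] turn [ 1.000e-04 -5.000e-04 -4.004e-01] t 1.7
```

Call:
{"op": "step_arm", "data": {
  "steps": [1, -0.08, -0.08, 0, 0, 0, -0.1, 1, -0.17, -0.17, 0, 0, 0, -0.22, 1, -0.26, -0.27, 0, 0, 0, -0.34, 1, -0.32, -0.33, 0, 0, 0, -0.4, 1, -0.345, -0.355, 0, 0, 0, -0.4, 1, -0.345, -0.355, 0, 0, 0, -0.4, 1, -0.345, -0.355, 0, 0, 0, -0.4]
}}

```text
time_s: 2.4
position: [0.5431, 0.3059, 0.2484]
tool_rot: [[-0.818, -0.575, -0.001], [-0.575, 0.818, 0.0], [0.0, 0.001, -1.0]]
ft_force: [-0.8, -0.7, 0.3]
grip_width: 0.0851
```

```bash
python3 - <<'E'
from h import *
s=env.observe();print(s['position'],s['tool_rot'])
C=imaging.get_calibration('wrist');p,d=imaging.get_image('wrist');cv2.imwrite('pics/w1.png',p);np.save('pics/w1.npy',d)
print(C)
W=cloud(d,C);ok=(d>0.05)
for lo,hi in [(.068,.082),(.095,.115)]:
    m=(ok&(W[...,2]>lo)&(W[...,2]<hi)&(abs(W[...,0]-.545)<.09)&(abs(W[...,1]-.304)<.09)).astype(np.uint8)
    k,l,st,ce=cv2.connectedComponentsWithStats(m);i=1+np.argmax(st[1:,4]);print(st[i],rect(W[l==i]),np.median(W[l==i],0))
E
```

```text
[0.5430854  0.30588242 0.24843975] [[-8.18038575e-01 -5.75163139e-01 -5.03390892e-04]
 [-5.75163301e-01  8.18038573e-01  2.65252183e-04]
 [ 2.59229889e-04  5.06518485e-04 -9.99999838e-01]]
{'camera_matrix': array([[265.30095379,   0.        , 255.16399714],
       [  0.        , 265.30095379, 191.98367087],
       [  0.        ,   0.        ,   1.        ]]), 'world_from_camera': array([[-5.74148366e-01,  7.90381772e-01,  2.13659328e-01,
         4.87853663e-01],
       [ 8.18751080e-01,  5.54072980e-01,  1.50498511e-01,
         2.68567442e-01],
       [ 5.68419728e-04,  2.61342280e-01, -9.65246026e-01,
         3.73018511e-01],
       [ 0.00000000e+00,  0.00000000e+00,  0.00000000e+00,
         1.00000000e+00]])}
[ 217  129   76   97 6315] (array([542.3, 306.4]), array([113.6,  84.3]), 35.4) [0.5380218  0.30396463 0.07381068]
[249 157  12  56 643] (array([542.2, 306. ]), array([59.2, 11.6]), 35.3) [0.54055515 0.30496441 0.10361563]
```

View pics/w1.png

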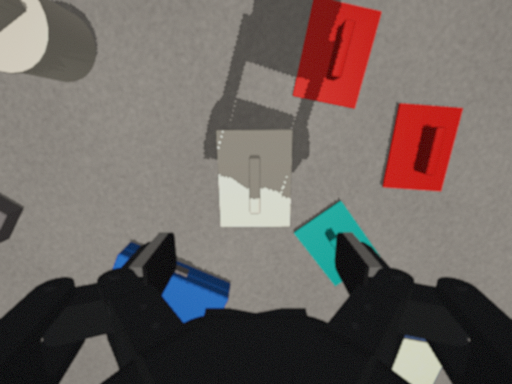

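The wrist view shows the white lid's fin at column 255, centred between the jaws, with yaw and centre agreeing with the fixed cameras. Now descending.

Call:
{"op": "step_arm", "data": {
  "steps": [1, 0, 0, 0.08, 0, 0, 0, 1, 0, 0, 0.18, 0, 0, 0, 1, 0, 0, 0.28, 0, 0, 0, 1, 0, 0, 0.36, 0, 0, 0, 1, 0, 0, 0.42, 0, 0, 0, 1, 0, 0, 0.46, 0, 0, 0, 1, 0, 0, 0.49, 0, 0, 0, 1, 0, 0, 0.505, 0, 0, 0, 1, 0, 0, 0.505, 0, 0, 0, 1, 0, 0, 0.505, 0, 0, 0]
}}

```text
time_s: 3.45
position: [0.5446, 0.305, 0.0976]
tool_rot: [[-0.818, -0.575, 0.001], [-0.575, 0.818, 0.0], [-0.001, -0.0, -1.0]]
ft_force: [0.7, -0.7, 0.0]
grip_width: 0.0854
```

Call:
{"op": "step_arm", "data": {
  "steps": [0.6, 0, 0, 0, 0, 0, 0, 0.4, 0, 0, 0, 0, 0, 0, 0.3, 0, 0, 0, 0, 0, 0, 0.25, 0, 0, 0, 0, 0, 0, 0, 0, 0, 0, 0, 0, 0, 0, 0, 0, 0, 0, 0, 0, 0, 0, 0, 0, 0, 0, 0, 0, 0, 0, 0, 0, 0, 0, 0, 0, 0, 0, 0, 0, 0],
  "grip_force": 30
}}

```text
time_s: 4.35
position: [0.5444, 0.3048, 0.0969]
tool_rot: [[-0.818, -0.575, 0.0], [-0.575, 0.818, 0.0], [-0.0, -0.0, -1.0]]
ft_force: [0.7, -0.2, 1.9]
grip_width: 0.0114
```

Call:
{"op": "step_arm", "data": {
  "steps": [0, 0, 0, -0.01, 0, 0, 0, 0, 0, 0, -0.02, 0, 0, 0, 0, 0, 0, -0.04, 0, 0, 0, 0, 0, 0, -0.07, 0, 0, 0, 0, 0, 0, -0.12, 0, 0, 0, 0, 0, 0, -0.18, 0, 0, 0, 0, 0, 0, -0.25, 0, 0, 0, 0, 0, 0, -0.31, 0, 0, 0, 0, 0, 0, -0.35, 0, 0, 0, 0, 0, 0, -0.35, 0, 0, 0],
  "grip_force": 40
}}

```text
time_s: 5.35
position: [0.5449, 0.305, 0.2038]
tool_rot: [[-0.818, -0.575, 0.003], [-0.575, 0.818, 0.001], [-0.003, -0.001, -1.0]]
ft_force: [0.1, 0.6, 0.5]
grip_width: 0.0114
```

```bash
python3 - <<'E'
from h import *
s=env.observe();print(s['position'],s['ft_force'],s['grip_width'])
for n in ['wrist','scene']:
    C=imaging.get_calibration(n);p,d=imaging.get_image(n);cv2.imwrite(f'pics/{n}2.png',p)
    if n=='wrist':
        W=cloud(d,C);ok=(d>0.05)
        m=ok&(abs(W[...,0]-.545)<.1)&(abs(W[...,1]-.304)<.1);print(np.histogram(W[m][:,2],bins=np.arange(-.01,.25,.01)))
        m=ok&(W[...,2]>.06)&(W[...,2]<.08)&(abs(W[...,0]-.545)<.1)&(abs(W[...,1]-.304)<.1)
        if m.sum()>20: print(rect(W[m]))
rel([.533,-.291,.2],215)
E
```

```text
[0.54485737 0.3050048  0.20380852] [0.14893679 0.55221265 0.46537548] 0.01141460924360783
(array([ 8491,   653,    34,    13,    43,    38,    35,   380,    23,
           0,     0,     0,     0,     0,     0,     0,     0,     0,
        2284, 12062,   371,   995,  2534,   910,  2501]), array([-0.01,  0.  ,  0.01,  0.02,  0.03,  0.04,  0.05,  0.06,  0.07,
        0.08,  0.09,  0.1 ,  0.11,  0.12,  0.13,  0.14,  0.15,  0.16,
        0.17,  0.18,  0.19,  0.2 ,  0.21,  0.22,  0.23,  0.24]))
(array([500.2, 276. ]), array([ 5.9, 78.9]), 35.0)
shift [ 1.1723 -1.6032  0.0051] turn [ 0.0002 -0.0008  0.0023] t 5.45
```

View pics/wrist2.png

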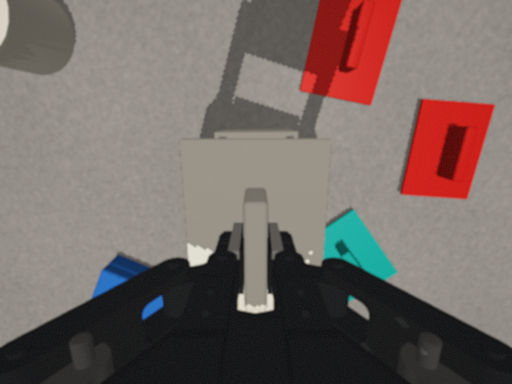

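View pics/scene2.png

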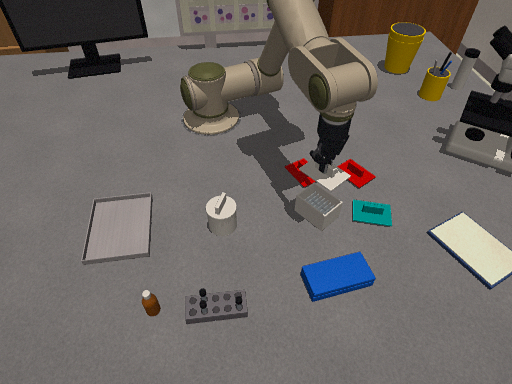

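The lid is held level and out of the dish, and the dish (now open, slides showing) hasn't moved: it is still at (318,205). I'm carrying the lid over to the tray at a height that clears the jar.

Call:
{"op": "step_arm", "data": {
  "steps": [0, 0.02, -0.03, 0, 0, 0, 0, 0, 0.06, -0.09, 0, 0, 0, 0, 0, 0.13, -0.18, 0, 0, 0, 0, 0, 0.2, -0.28, 0, 0, 0, 0, 0, 0.28, -0.38, 0, 0, 0, 0, 0, 0.36, -0.49, 0, 0, 0, 0, 0, 0.44, -0.6, 0, 0, 0, 0, 0, 0.5, -0.69, 0, 0, 0, 0, 0, 0.56, -0.76, 0, 0, 0, 0, 0, 0.59, -0.8, 0, 0, 0, 0]
}}

```text
time_s: 6.45
position: [0.5369, 0.0043, 0.2011]
tool_rot: [[-0.819, -0.573, -0.002], [-0.573, 0.819, -0.0], [0.001, 0.001, -1.0]]
ft_force: [-0.1, 0.3, -0.8]
grip_width: 0.0112
```

Call:
{"op": "step_arm", "data": {
  "steps": [0, 0.02, -0.03, 0, 0, 0, 0, 0, 0.06, -0.09, 0, 0, 0, 0, 0, 0.13, -0.18, 0, 0, 0, 0, 0, 0.2, -0.28, 0, 0, 0, 0, 0, 0.28, -0.38, 0, 0, 0, 0, 0, 0.36, -0.49, 0, 0, 0, 0, 0, 0.44, -0.6, 0, 0, 0, 0, 0, 0.5, -0.69, 0, 0, 0, 0, 0, 0.56, -0.76, 0, 0, 0, 0, 0, 0.58, -0.8, 0, 0, 0, 0]
}}

```text
time_s: 7.45
position: [0.533, -0.2913, 0.2013]
tool_rot: [[-0.819, -0.574, -0.001], [-0.574, 0.819, 0.0], [0.0, 0.001, -1.0]]
ft_force: [0.8, -0.0, -0.7]
grip_width: 0.0111
```

```bash
python3 - <<'E'
from h import *
s=env.observe();print(s['position'],s['ft_force'],s['grip_width'],s['tool_rot'])
for n in ['wrist','scene']:
    p,d=imaging.get_image(n);cv2.imwrite(f'pics/{n}3.png',p)
    C=imaging.get_calibration(n)
    if n=='wrist':
        W=cloud(d,C);m=(d>.05)&(W[...,2]>.16)&(W[...,2]<.185)&(abs(W[...,0]-s['position'][0])<.08)&(abs(W[...,1]-s['position'][1])<.08)
        P=W[m];A=np.c_[P[:,:2]-P[:,:2].mean(0),np.ones(len(P))];print('plane',np.linalg.lstsq(A,P[:,2],rcond=None)[0])
rel([.533,-.291,.2],215)
E
```

```text
[ 0.5330465  -0.2913216   0.20126888] [ 0.82959662 -0.03444879 -0.734742  ] 0.011140996005693526 [[-8.18780875e-01 -5.74105813e-01 -6.27701345e-04]
 [-5.74106066e-01  8.18780869e-01  3.35602477e-04]
 [ 3.21278520e-04  6.35152040e-04 -9.99999747e-01]]
plane [-9.83183263e-05  1.33162979e-04  1.78159989e-01]
shift [ 0.0025 -0.0006  0.0042] turn [0.0007 0.     0.001 ] t 7.55
```

View pics/wrist3.png

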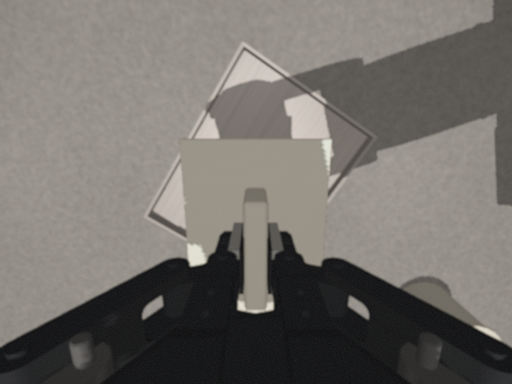

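View pics/scene3.png

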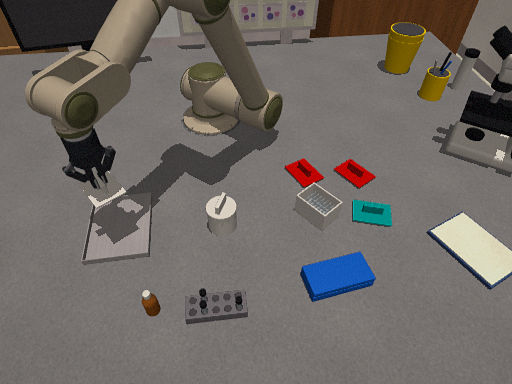

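The lid is level (plate top 0.178 with the TCP at 0.201) and centred over the tray, whose corners I see at (243,46), (374,137) and (149,215) in the wrist view. I'm lowering it, slowing towards the end.

Call:
{"op": "step_arm", "data": {
  "steps": [0, 0, 0, 0.04, 0, 0, 0, 0, 0, 0, 0.11, 0, 0, 0, 0, 0, 0, 0.2, 0, 0, 0, 0, 0, 0, 0.29, 0, 0, 0, 0, 0, 0, 0.37, 0, 0, 0, 0, 0, 0, 0.43, 0, 0, 0, 0, 0, 0, 0.47, 0, 0, 0, 0, 0, 0, 0.5, 0, 0, 0, 0, 0, 0, 0.52, 0, 0, 0, 0, 0, 0, 0.52, 0, 0, 0]
}}

```text
time_s: 8.55
position: [0.5332, -0.2894, 0.0454]
tool_rot: [[-0.818, -0.575, -0.0], [-0.575, 0.818, 0.0], [0.0, 0.001, -1.0]]
ft_force: [0.0, -1.5, -0.6]
grip_width: 0.0112
```

Call:
{"op": "step_arm", "data": {
  "steps": [0, 0, 0, 0.003, 0, 0, 0, 0, 0, 0, 0.006, 0, 0, 0, 0, 0, 0, 0.009, 0, 0, 0, 0, 0, 0, 0.012, 0, 0, 0, 0, 0, 0, 0.015, 0, 0, 0, 0, 0, 0, 0.018, 0, 0, 0, 0, 0, 0, 0.02, 0, 0, 0, 0, 0, 0, 0.02, 0, 0, 0]
}}

```text
time_s: 9.35
position: [0.5332, -0.2897, 0.0397]
tool_rot: [[-0.818, -0.575, -0.0], [-0.575, 0.818, 0.0], [0.0, 0.0, -1.0]]
ft_force: [0.2, -1.0, -0.9]
grip_width: 0.0111
```

Call:
{"op": "step_arm", "data": {
  "steps": [0, 0, 0, 0.002, 0, 0, 0, 0, 0, 0, 0.004, 0, 0, 0, 0, 0, 0, 0.006, 0, 0, 0, 0, 0, 0, 0.007, 0, 0, 0, 0, 0, 0, 0.007, 0, 0, 0]
}}

```text
time_s: 9.85
position: [0.5332, -0.2897, 0.0377]
tool_rot: [[-0.818, -0.575, -0.0], [-0.575, 0.818, 0.0], [0.0, 0.0, -1.0]]
ft_force: [-0.3, -0.3, -1.0]
grip_width: 0.0113
```

Call:
{"op": "step_arm", "data": {
  "steps": [0, 0, 0, 0.001, 0, 0, 0, 0, 0, 0, 0.002, 0, 0, 0, 0, 0, 0, 0.003, 0, 0, 0, 0, 0, 0, 0.003, 0, 0, 0, 0, 0, 0, 0.003, 0, 0, 0]
}}

```text
time_s: 10.35
position: [0.5333, -0.2898, 0.0368]
tool_rot: [[-0.818, -0.575, 0.0], [-0.575, 0.818, -0.0], [0.0, -0.0, -1.0]]
ft_force: [-0.2, 0.1, -1.2]
grip_width: 0.0115
```

Call:
{"op": "step_arm", "data": {
  "steps": [0, 0, 0, 0.001, 0, 0, 0, 0, 0, 0, 0.002, 0, 0, 0, 0, 0, 0, 0.003, 0, 0, 0, 0, 0, 0, 0.003, 0, 0, 0]
}}

```text
time_s: 10.75
position: [0.5333, -0.2898, 0.036]
tool_rot: [[-0.818, -0.575, 0.0], [-0.575, 0.818, -0.0], [0.0, -0.0, -1.0]]
ft_force: [-0.9, -0.8, -0.6]
grip_width: 0.0116
```

Call:
{"op": "step_arm", "data": {
  "steps": [0, 0, 0, 0.002, 0, 0, 0, 0, 0, 0, 0.003, 0, 0, 0, 0, 0, 0, 0.003, 0, 0, 0]
}}

```text
time_s: 11.05
position: [0.5333, -0.2898, 0.036]
tool_rot: [[-0.818, -0.575, 0.0], [-0.575, 0.818, -0.0], [-0.0, -0.001, -1.0]]
ft_force: [-2.7, 2.1, 7.3]
grip_width: 0.0112
```

```bash
python3 - <<'E'
from h import *
s=env.observe();print(s['position'],s['ft_force'])
C=imaging.get_calibration('wrist');p,d=imaging.get_image('wrist');W=cloud(d,C)
cv2.imwrite('pics/wrist4.png',p)
x=s['position']
m=(d>.05)&(W[...,2]>.006)&(W[...,2]<.025)&(abs(W[...,0]-x[0])<.06)&(abs(W[...,1]-x[1])<.06)
print(np.histogram(W[m][:,2],bins=np.arange(.006,.026,.001)))
m=(d>.05)&(abs(W[...,2])<.012)&(abs(W[...,0]-x[0])<.1)&(abs(W[...,1]-x[1])<.08);print(np.histogram(W[m][:,2],bins=np.arange(-.012,.013,.001)))
E
```

```text
[ 0.53325108 -0.28975772  0.0359773 ] [-2.74630771  2.09127829  7.26030663]
(array([   0,    0,    0,    0,   19, 1026, 6767, 5340,  492,   12,    7,
         14,    6,   10,   11,   21,   17,   19,   34]), array([0.006, 0.007, 0.008, 0.009, 0.01 , 0.011, 0.012, 0.013, 0.014,
       0.015, 0.016, 0.017, 0.018, 0.019, 0.02 , 0.021, 0.022, 0.023,
       0.024, 0.025]))
(array([    0,     0,     0,     0,     0,     0,     0,     0,     0,
           0,     0,    54,  3002, 19043, 15433,  1607,    19,     0,
           0,     0,     0,     0,    22,  1102]), array([-1.20000000e-02, -1.10000000e-02, -1.00000000e-02, -9.00000000e-03,
       -8.00000000e-03, -7.00000000e-03, -6.00000000e-03, -5.00000000e-03,
       -4.00000000e-03, -3.00000000e-03, -2.00000000e-03, -1.00000000e-03,
        1.04083409e-17,  1.00000000e-03,  2.00000000e-03,  3.00000000e-03,
        4.00000000e-03,  5.00000000e-03,  6.00000000e-03,  7.00000000e-03,
        8.00000000e-03,  9.00000000e-03,  1.00000000e-02,  1.10000000e-02,
        1.20000000e-02]))
```

The lid is touching: the wrist force is 7 N upward and the plate top is 11 mm above the tray floor, which matches the lid's height. Releasing gently.

Call:
{"op": "step_arm", "data": {
  "steps": [0.16, 0, 0, 0, 0, 0, 0, 0.2, 0, 0, 0, 0, 0, 0, 0.28, 0, 0, 0, 0, 0, 0, 0.35, 0, 0, 0, 0, 0, 0, 0.4, 0, 0, 0, 0, 0, 0, 0.45, 0, 0, 0, 0, 0, 0, 0.45, 0, 0, 0, 0, 0, 0]
}}

```text
time_s: 11.8
position: [0.5333, -0.2898, 0.035]
tool_rot: [[-0.818, -0.575, -0.0], [-0.575, 0.818, 0.0], [0.0, 0.0, -1.0]]
ft_force: [0.8, 0.2, -0.1]
grip_width: 0.0385
```

Call:
{"op": "step_arm", "data": {
  "steps": [0.45, 0, 0, -0.03, 0, 0, 0, 0.45, 0, 0, -0.08, 0, 0, 0, 0.45, 0, 0, -0.16, 0, 0, 0, 0.45, 0, 0, -0.26, 0, 0, 0, 0.45, 0, 0, -0.38, 0, 0, 0, 0.45, 0, 0, -0.5, 0, 0, 0, 0.45, 0, 0, -0.58, 0, 0, 0, 0.45, 0, 0, -0.62, 0, 0, 0, 0.45, 0, 0, -0.62, 0, 0, 0, 0.45, 0, 0, -0.62, 0, 0, 0]
}}

```text
time_s: 12.8
position: [0.5329, -0.2895, 0.2198]
tool_rot: [[-0.818, -0.575, -0.002], [-0.575, 0.818, 0.001], [0.001, 0.002, -1.0]]
ft_force: [-0.4, 0.4, -1.5]
grip_width: 0.0383
```

```bash
python3 - <<'E'
from h import *
s=env.observe();print(s['time_s'],s['position'],s['ft_force'],s['grip_width'])
for n in ['wrist','scene']:
    C=imaging.get_calibration(n);p,d=imaging.get_image(n);cv2.imwrite(f'pics/{n}5.png',p);W=cloud(d,C)
    x=[.533,-.29];near=(d>.05)&(abs(W[...,0]-x[0])<.085)&(abs(W[...,1]-x[1])<.075)
    P=W[near&(W[...,2]>.009)&(W[...,2]<.018)];A=np.c_[P[:,:2]-P[:,:2].mean(0),np.ones(len(P))];print(n,'plate',rect(P),np.linalg.lstsq(A,P[:,2],rcond=None)[0].round(4))
    P=W[near&(W[...,2]>.037)&(W[...,2]<.055)];print('fin',rect(P),np.median(P[:,2]))
    if n=='scene':
        m=(d>0)&(W[...,2]>.06)&(W[...,2]<.08)&(abs(W[...,0]-.545)<.09)&(abs(W[...,1]-.304)<.09);print('dish rim',rect(W[m]))
E
```

```text
12.8 [ 0.53288598 -0.28949135  0.21983932] [-0.35627146  0.41362788 -1.52748559] 0.03834290664503555
wrist plate (array([ 532. , -288.7]), array([114.4,  84. ]), 35.2) [ 0.0011 -0.0006  0.0128]
fin (array([ 531.5, -288.9]), array([59.5, 11.5]), 34.7) 0.04261298798509375
scene plate (array([ 533.7, -290.1]), array([118.9,  84.1]), 35.3) [-0.0009 -0.0003  0.0139]
fin (array([ 536. , -289.4]), array([59.9, 12. ]), 35.0) 0.04312371137704618
dish rim (array([545. , 304.5]), array([112.4,  83.7]), 36.0)
```

View pics/wrist5.png

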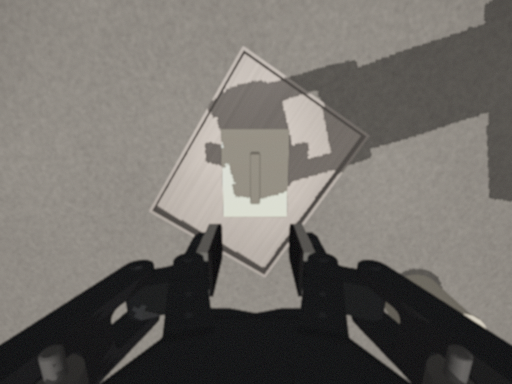

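View pics/scene5.png

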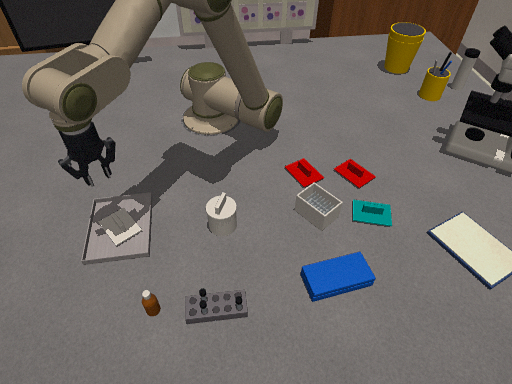

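The lid lies flat and centred in the tray with its handle up (wrist view, 255,172). The dish is where it was (318,205), the jar still has its lid (222,214), and the gripper is clear of everything. I'm handing in.

```bash
python3 -c "
from rig import close_job
print(close_job())"
```

```text
the job is handed in; nothing more can be done
None
```

The white dish lid is now in the steel tray, handle up and lying flat on the floor. I lowered it until it touched (about 7 N at the wrist), released it and backed the gripper off. The job was handed in at about 13 s of the 42 s allowed.

- **Lid:** it sits at about (0.533, -0.290), within about 2 mm of the tray centre. The plate top is at 13–14 mm and the fin top at 43 mm, as expected for a lid resting on the tray floor, and its tilt is under 0.1°.
- **Dish:** still in place. Its rim centre measured (0.545, 0.3045), against (0.544, 0.304) for the lid on it before the lift.
- **Jar and look-alikes:** in the last picture the jar lid is still on and the red and turquoise lids have not moved.
- **Disagreements:** the cameras differed by 1–4 mm on positions, within what the grasp and the placing allowed. No check failed.

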